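Register the cake tray and hold the fullest sugar tin over it

ROBOT

A 6-joint arm with a two-finger parallel gripper is mounted at the origin on the work surface. World frame = base frame: x ahead of the robot, y to its left, z up, the work surface at z = 0. Lengths are in m, angles in degrees, forces in N, time in s.
With the tool pointing down it reaches from about 0.425 to 0.95 m from the base axis. Payload 14.7 kg.
Tool frame: the origin (TCP) lies on the centre line of the jaws, within the pads' length; the fingertips stand 8 mm ahead of it and the grasp point (between the pads) lies 11 mm behind it; z points along the fingers, x is the direction in which the jaws open and shut, and the axes are right-handed (so a half turn about z gives the same grasp; the last joint's range is limited). The gripper opens to 85 mm and grips with 20 to 120 N. Pads are 22 mm wide; open, the fingers measure 114 mm over their backs; the gripper's body (76 mm by 85 mm) begins 54 mm behind the grasp point. The pads swing forward as they close: fully open they stand 13 mm farther back than shut.
Start: joints at [61.272, 27.513, 91.461, -0, 61.026, -2.67], TCP at [0.286, 0.584, 0.204] pointing down, gripper open.
Joint ranges: [-157.49, 157.49], [-46.99, 117.5], [13.45, 153.17], [-89.5, 269.5], [5.16, 153.95], [-167.48, 167.48]. Speed limits (degrees/s): [108.29, 108.29, 136.94, 172.46, 172.46, 172.46].

INTERFACE

Orientations are given as [roll, pitch, yaw] about the fixed x, y, z axes, in that order (R = Rz(yaw) Ry(pitch) Rx(roll)).
In Python, from plant import move_ptp, movel, movej, gripper_open, close_gripper, pause, inverse_kinematics, observe, get_image, camera_model, PlanningError, close_job gives the robot as it stands. The module is installed in compiled form; this text tells all that it offers. Calls block until the motion is done:
- move_ptp(position, orientation): joint-space move of the TCP to a pose.
- movel(position, rotation=None, velocity=0.15): straight line of the TCP; rotation=None keeps the orientation; velocity is the mean speed in m/s.
- movej(angles): joint-space move.
- gripper_open() and close_gripper(squeeze=None): open the fingers fully, or close them until they stop; squeeze is the grip in N (None keeps the last).
- pause(seconds).
- inverse_kinematics(position, orientation): joint angles nearest the present ones, or None.
- observe(): the state.
- get_image(name): name is "side" or "top" or "wrist"; returns the picture (480x640x3 uint8, red, green, blue); there is no depth.
- camera_model(name): a dict with "K" (3x3 intrinsics, pixels), "D" ([k1, k2, p1, p2, k3] as OpenCV has them; the pictures are not rectified), "rvec" (rotation vector, rad) and "tvec" (3), from world to camera coordinates, as OpenCV has them. Camera axes: x right, y down, z forward; pixel columns grow to the right and rows downward; lengths in m; the calibration is good to about 2 mm. A picture is of the moment at which its call begins: read the wrist's pose just before it. camera_model takes no time and is no camera call; for the wrist camera it gives the pose at the moment of the call.
A pose or a line that the arm cannot do raises PlanningError and nothing moves.
- close_job(): hands the job in, once; it reports no verdict.
The state is a dict: "time": time; "joint_pos": joint angles; "joint_velocities": joint speeds; "tau": joint torques, N m; "tool_pos": TCP position; "orientation": TCP orientation; "ft_force": force on the tool from outside, world axes, zero at the start; "moment": the same for the moment, N m; "finger_gap": finger opening in m.
Only numpy, scipy, OpenCV 4.12 (cv2) and the standard library are available. Lean on these libraries where they do the work, as an engineer would, in place of code of your own. Each camera call takes 0.05 s, during which the arm holds its last target.

TASK

Push the small baking tray with the ring cake fully home against both steel corner stops. Then heft the three identical closed sugar tins one at a time, in turn from the robot's left to its right, lifting each clear of its wooden board by 2 to 3 cm and standing it back in its place before the next (the last may stay in the hand if it is the one). Finish by holding the heaviest tin upright over the middle of the cake, its base about 10 cm above the cake, and end the program while still holding it there; the other two tins stay standing on the wooden board, and the cake and the other things on the table are left alone.

Things in the scene. Friction and masses are not known exactly. Their poses are not given: they have to be found in the camera images.
- stops: two fixed steel bars 22 mm high and 20 mm wide that form a corner. The origin is the inside corner, on the table. The far bar's inner face is the plane x = 0 (it runs 220 mm to -y), the left bar's inner face is the plane y = 0 (it runs 200 mm to -x). The tray belongs in the quarter x < 0, y < 0; fully home its centre is at x = -90 mm, y = -90 mm and its sides are parallel to the bars (within 5 mm and 0.05 rad)
- tray: loose dark steel baking tray, 180 mm x 180 mm, rim 22 mm high and 4 mm thick, about 0.42 kg with the cake, slides on the table. Origin at the centre of its underside; x and y are parallel to its sides, z up. It starts 15 to 50 mm short of each stop and turned by up to 0.2 rad
- cake: dark ring cake with light icing, 108 mm in diameter, fixed in the middle of the tray, its top 46 mm above the table; not to be touched. Origin at the centre of its underside
- cake_top (a point): the middle of the cake, 46 mm above the table; moves with the tray
- rack: fixed wooden board, 110 mm (x) x 340 mm (y) x 15 mm, on which the tins stand in a row along its y: places at about y = +105 mm (the robot's left), 0 and -105 mm (right), each within 10 mm. Origin at the centre of its underside, z up; a standing tin's centre is 65 mm above it
- tin_a_mid (a point): one of three closed plain steel tins that look the same and differ only in weight (0.2 to 0.7 kg; the heaviest is at least 0.17 kg heavier than the next; which one it is changes); an upright cylinder 56 mm in diameter and 100 mm tall. This point is its centre, 50 mm above its base; z is up along it
- tin_b_mid (a point): one of three closed plain steel tins that look the same and differ only in weight (0.2 to 0.7 kg; the heaviest is at least 0.17 kg heavier than the next; which one it is changes); an upright cylinder 56 mm in diameter and 100 mm tall. This point is its centre, 50 mm above its base; z is up along it
- tin_c_mid (a point): one of three closed plain steel tins that look the same and differ only in weight (0.2 to 0.7 kg; the heaviest is at least 0.17 kg heavier than the next; which one it is changes); an upright cylinder 56 mm in diameter and 100 mm tall. This point is its centre, 50 mm above its base; z is up along it
- clamshell: bystander: clear plastic open box 120 x 160 x 50 mm; origin at the centre of its underside
- bowl: bystander: steel bowl 120 mm wide, 60 mm tall; origin at the centre of its underside
- jar: bystander: amber glass jar with steel cap, 66 mm wide, 90 mm tall; origin at the centre of its underside
Mind the look-alikes: they are no part of the job. What is shaped like the part that bears tin_a_mid but blue or green is not meant.

How it is judged:
By the outcome, as a careful person would: the job done as asked, in the order asked, and still so for the second after the job is handed in, while the arm keeps its last pose, push and grip.
It also fails if it takes over 72 s, if anything falls off the work surface, if the arm or the gripper's body presses on something with over 40 N, if the wrist force passes 120 N, or if a joint passes its speed limit or range.

## Working session

There is one attempt and no reset: what is moved stays moved. The work goes in short steps, each a Python script; the robot and the scene stay as the last script left them, time stands still between calls to the robot, and variables do not carry over. Pictures are saved under pics/ and viewed, and the job is handed in when it is done.

```bash
ls; mkdir -p pics
python3 - <<'E'
from plant import *
import cv2
print(observe())
for n in ("side","top","wrist"):
    m=camera_model(n); print(n,m)
    cv2.imwrite(f"pics/{n}0.png",get_image(n)[:,:,::-1])
print(observe()["time"])
E
```

```text
pics
{'time': 0.0, 'joint_pos': array([ 6.12716651e+01,  2.75485843e+01,  9.14931049e+01,  2.41007534e-04,
        6.10255476e+01, -2.66979162e+00]), 'joint_velocities': array([ 0.03690306,  0.0166875 , -0.01802961,  0.00034637,  0.11582684,
        0.02826275]), 'tau': array([-3.93030627e-03, -9.50621796e+01, -4.30210233e+01, -7.10118329e-04,
        1.16788497e-02,  1.05177426e-05]), 'tool_pos': array([0.28530834, 0.58355681, 0.203891  ]), 'orientation': array([-1.79996658e+02,  6.71539666e-02,  6.39413419e+01]), 'ft_force': array([0.51343132, 0.09221452, 0.14537701]), 'moment': array([-0.02005153, -0.02721547, -0.00316912]), 'finger_gap': 0.08519558566979901}
side {'K': array([[439.88862583,   0.        , 318.49617606],
       [  0.        , 439.88862583, 238.42760814],
       [  0.        ,   0.        ,   1.        ]]), 'D': array([-0.09387525,  0.        ,  0.        ,  0.        ,  0.        ]), 'rvec': array([ 2.44570374, -0.34188808,  0.14519581]), 'tvec': array([-0.51462382,  0.20156253,  1.08979594])}
top {'K': array([[623.30224072,   0.        , 303.54985506],
       [  0.        , 623.30224072, 238.50567568],
       [  0.        ,   0.        ,   1.        ]]), 'D': array([-0.1140589,  0.       ,  0.       ,  0.       ,  0.       ]), 'rvec': array([ 2.09009396, -2.14152203,  0.21514949]), 'tvec': array([0.06663698, 0.56440595, 1.68698731])}
wrist {'K': array([[429.51674995,   0.        , 326.70824257],
       [  0.        , 429.51674995, 245.40695895],
       [  0.        ,   0.        ,   1.        ]]), 'D': array([-0.00769213,  0.        ,  0.        ,  0.        ,  0.        ]), 'rvec': array([-2.44345284, -1.52534152, -0.22725191]), 'tvec': array([-0.6494026 , -0.03803776,  0.38040171])}
0.15
```

View pics/top0.png

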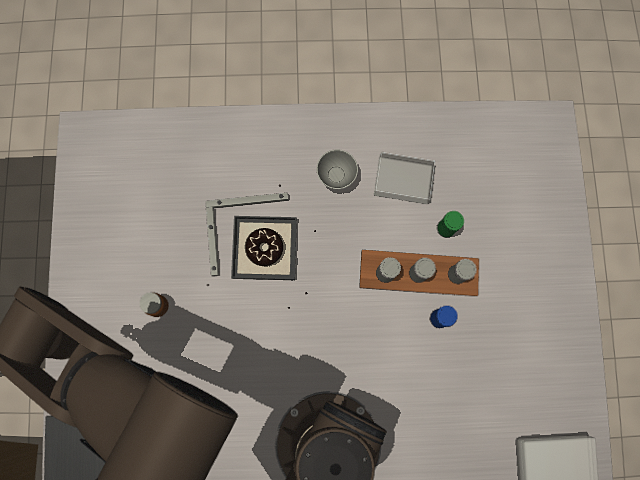

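View pics/side0.png

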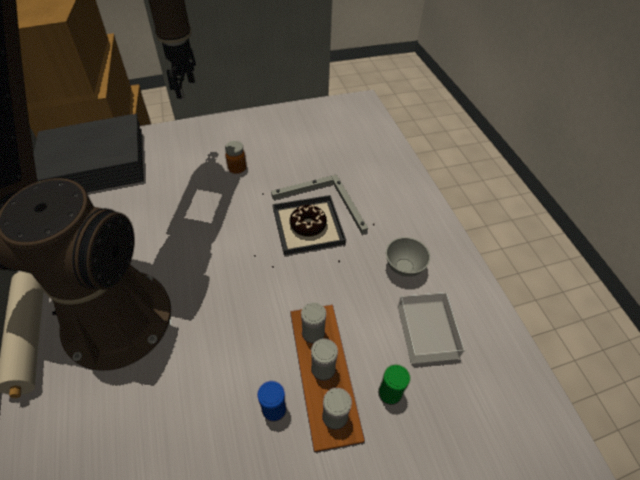

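View pics/wrist0.png

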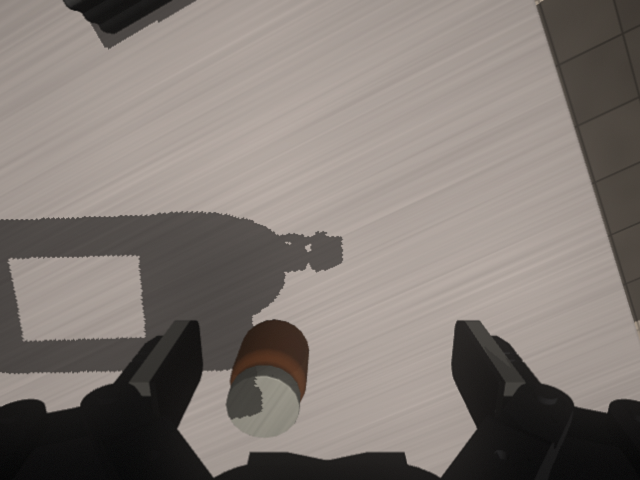

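The top view has +x up and +y left. The stops' corner is near (208,203), the tray's centre near (265,247), and the rack spans (361..478, 250..295) with tins at (390,268), (425,268) and (465,268). The blue and green tins off the board are the look-alikes. Next I'll measure these points.

```bash
cat > h.py <<'E'
from plant import *
import numpy as np, cv2
def ray(px,m,z):
    px=np.asarray(px,float).reshape(-1,1,2)
    u=cv2.undistortPoints(px,m["K"],np.array(m["D"])).reshape(-1,2)
    R,_=cv2.Rodrigues(np.array(m["rvec"])); C=-R.T@m["tvec"]
    d=np.c_[u,np.ones(len(u))]@R
    return C+d*((z-C[2])/d[:,2])[:,None]
def proj(P,m): return cv2.projectPoints(np.asarray(P,float).reshape(-1,1,3),m["rvec"],m["tvec"],m["K"],np.array(m["D"]))[0].reshape(-1,2)
E
python3 - <<'E'
from h import *
im=cv2.imread("pics/top0.png"); m=camera_model("top")
hsv=cv2.cvtColor(im,cv2.COLOR_BGR2HSV)
# tray dark rim
g=im.max(2)
mask=np.zeros_like(g); mask[205:290,222:310]=(g[205:290,222:310]<95)*255
cs,_=cv2.findContours(mask,cv2.RETR_EXTERNAL,cv2.CHAIN_APPROX_NONE)
c=max(cs,key=cv2.contourArea); r=cv2.minAreaRect(c); b=cv2.boxPoints(r); print("tray",r); P=ray(b,m,.022);print(P.round(4),[np.linalg.norm(P[i]-P[i-1]).round(4) for i in range(4)],P.mean(0))
# rack
mask=((hsv[...,0]<18)&(hsv[...,1]>110)&(g>60)).astype(np.uint8)*255; mask[:,:340]=0; mask[320:]=0;mask[:230]=0
cs,_=cv2.findContours(mask,cv2.RETR_EXTERNAL,cv2.CHAIN_APPROX_NONE)
c=max(cs,key=cv2.contourArea); r=cv2.minAreaRect(c); b=cv2.boxPoints(r); print("rack",r); P=ray(b,m,.015);print(P.round(4),[np.linalg.norm(P[i]-P[i-1]).round(4) for i in range(4)],P.mean(0))
print("corner guess inner",ray([[216,208],[218,276],[289,199]],m,.022).round(4))
crops=[im[185:290,200:310],im[240:305,350:490]]
cv2.imwrite("pics/cropA.png",cv2.resize(crops[0],None,fx=5,fy=5,interpolation=cv2.INTER_CUBIC))
cv2.imwrite("pics/cropB.png",cv2.resize(crops[1],None,fx=5,fy=5,interpolation=cv2.INTER_CUBIC))
E
```

```text
tray ((264.63739013671875, 247.6896209716797), (65.63035583496094, 63.08853530883789), 1.6365771293640137)
[[0.4634 0.2606 0.022 ]
 [0.6465 0.2552 0.022 ]
 [0.6362 0.0662 0.022 ]
 [0.4537 0.0754 0.022 ]] [np.float64(0.1854), np.float64(0.1832), np.float64(0.1892), np.float64(0.1827)] [0.54995166 0.16436135 0.022     ]
rack ((419.1864318847656, 272.45269775390625), (118.6097412109375, 37.898681640625), 4.184916019439697)
[[ 0.4307 -0.0996  0.015 ]
 [ 0.5391 -0.1119  0.015 ]
 [ 0.5052 -0.4522  0.015 ]
 [ 0.3967 -0.4358  0.015 ]] [np.float64(0.3379), np.float64(0.1091), np.float64(0.3419), np.float64(0.1098)] [ 0.46794408 -0.274862    0.015     ]
corner guess inner [[0.6692 0.3037 0.022 ]
 [0.4707 0.2973 0.022 ]
 [0.6907 0.0921 0.022 ]]
```

View pics/cropA.png

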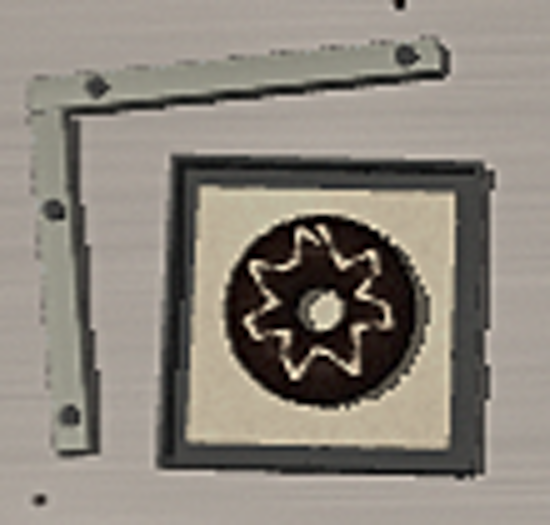

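View pics/cropB.png

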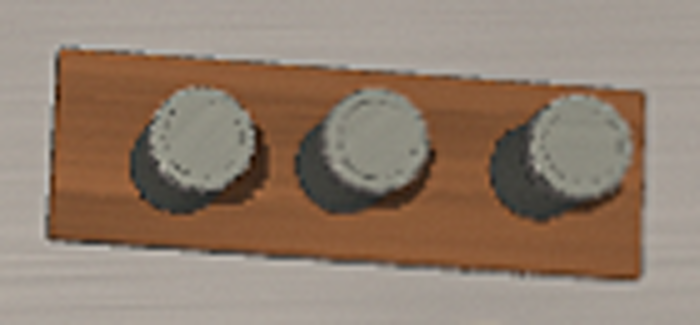

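Rack and tray sizes match (338×109 mm, 183–189 mm). I'll take one closer wrist view of everything to refine the poses.

Run:
```python
from h import *
o=observe(); m=camera_model("wrist")
R,_=cv2.Rodrigues(m["rvec"]); C=-R.T@m["tvec"]
from scipy.spatial.transform import Rotation as Ro
T=Ro.from_euler('xyz',o["orientation"],degrees=True).as_matrix()
print("cam in tool",T.T@(C-o["tool_pos"]),"axes in tool (cols)\n",(T.T@R.T).round(3))
mt=camera_model("top")
R2,_=cv2.Rodrigues(mt["rvec"]); print("top C",-R2.T@mt["tvec"])
# tin tops circles
im=cv2.imread("pics/top0.png")
print("blue/green top",ray([[447,314],[455,220],[152,303]],mt,.1).round(3))
print("tins approx",ray([[390.6,267.6],[425.4,268],[466,269.4]],mt,.115).round(4))
for p in ([.60,.15,.40],[.52,.10,.42]):
  for yaw in (0,90,-90,180):
    print(p,yaw,inverse_kinematics(p,[180,0,yaw]))
```

```text
cam in tool [-1.01004681e-04 -7.49452900e-02 -1.70419618e-01] axes in tool (cols)
 [[ 1.    -0.     0.   ]
 [ 0.     0.956  0.293]
 [-0.    -0.293  0.956]]
top C [0.21696354 0.05927872 1.76588041]
blue/green top [[ 0.341 -0.327  0.1  ]
 [ 0.599 -0.367  0.1  ]
 [ 0.39   0.465  0.1  ]]
tins approx [[ 0.4687 -0.1785  0.115 ]
 [ 0.4651 -0.2725  0.115 ]
 [ 0.4583 -0.3828  0.115 ]]
[0.6, 0.15, 0.4] 0 [ 1.12280733e+01  1.75768785e+01  7.96361904e+01 -2.54444375e-14
  8.27869310e+01  1.12280733e+01]
[0.6, 0.15, 0.4] 90 [ 1.12280733e+01  1.75768785e+01  7.96361904e+01 -2.54444375e-14
  8.27869310e+01 -7.87719267e+01]
[0.6, 0.15, 0.4] -90 [ 11.22807325  17.5768785   79.63619045   0.          82.78693105
 101.22807325]
[0.6, 0.15, 0.4] 180 None
[0.52, 0.1, 0.42] 0 [ 7.60522726e+00  8.81021779e+00  8.85127727e+01 -2.54444375e-14
  8.26770095e+01  7.60522726e+00]
[0.52, 0.1, 0.42] 90 [ 7.60522726e+00  8.81021779e+00  8.85127727e+01 -2.54444375e-14
  8.26770095e+01 -8.23947727e+01]
[0.52, 0.1, 0.42] -90 [ 7.60522726  8.81021779 88.51277274  0.         82.67700947 97.60522726]
[0.52, 0.1, 0.42] 180 None
```

Run:
```python
from h import *
import pickle
move_ptp([.45,-.04,.42],[180,0,90])
pause(.2)
o=observe(); m=camera_model("wrist"); im=get_image("wrist")[:,:,::-1]
cv2.imwrite("pics/wrist1.png",im); pickle.dump(m,open("m1.pkl","wb")); print(o["time"],o["tool_pos"],o["orientation"],o["ft_force"])
mt=camera_model("top"); cv2.imwrite("pics/top1.png",get_image("top")[:,:,::-1])
```

```text
2.7667 [ 0.45008973 -0.03967002  0.41982372] [-1.79980774e+02 -3.69324463e-03  9.00340358e+01] [0.29373574 0.23472407 0.27080671]
```

View pics/wrist1.png

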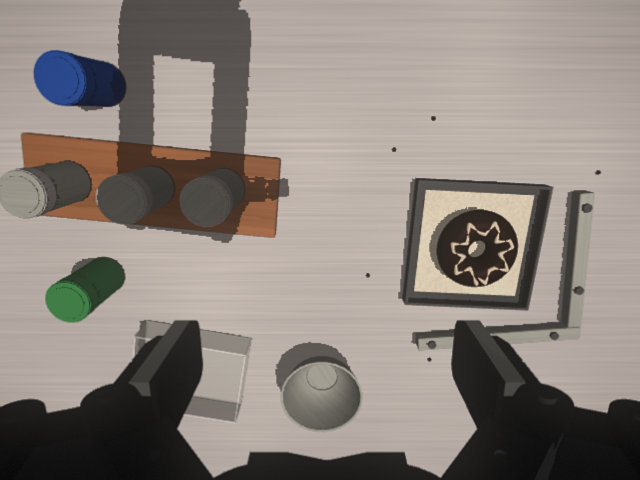

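Tins' tops are at about (22,193), (122,197) and (205,200) here; tray corners near (416,179), (551,186), (527,309), (402,302); stop corner near (565,325). I'll zoom in to get the edges.

Run:
```python
import cv2
im=cv2.imread("pics/wrist1.png")
cv2.imwrite("pics/z1.png",cv2.resize(im[170:355,395:605],None,fx=3.5,fy=3.5,interpolation=cv2.INTER_CUBIC)[:600,:800])
cv2.imwrite("pics/z2.png",cv2.resize(im[125:250,0:290],None,fx=2.75,fy=2.75,interpolation=cv2.INTER_CUBIC))
```

```text
(no output)
```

View pics/z1.png

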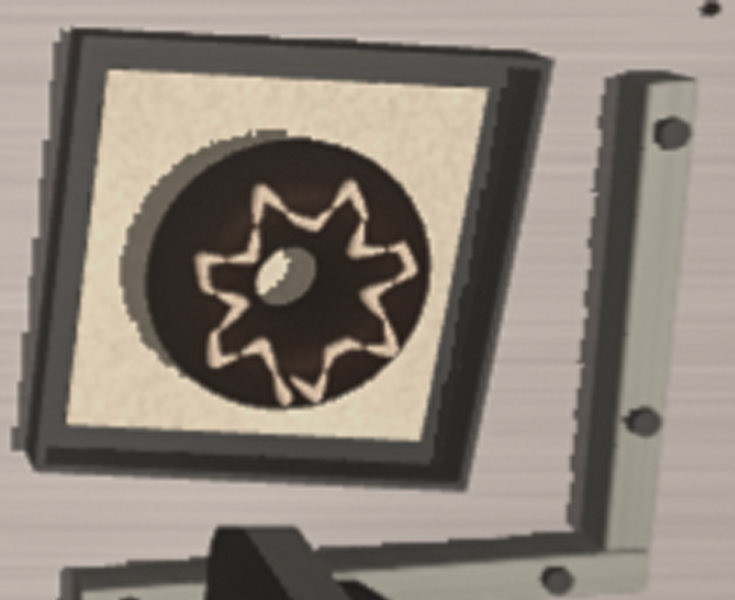

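View pics/z2.png

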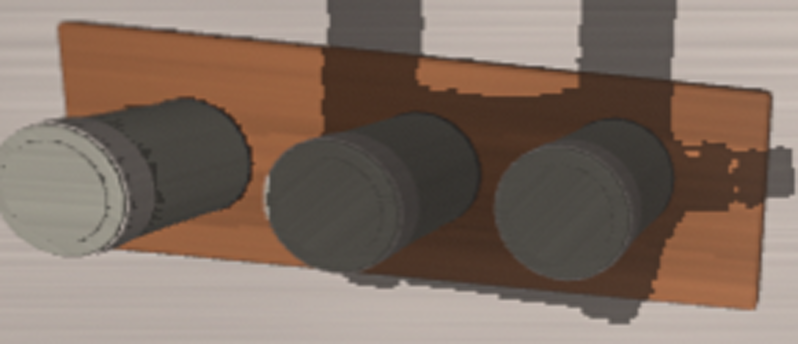

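Run:
```python
from h import *
import pickle
m=pickle.load(open("m1.pkl","rb"))
f=lambda a:np.array(a,float)/3.5+[395-.36,170-.36]
g=lambda a:np.array(a,float)/2.75+[0-.3,125-.3]
S=ray(f([[648,83],[605,550],[75,592]]),m,.022); print("stop",S.round(4),np.linalg.norm(S[0]-S[1]),np.linalg.norm(S[2]-S[1]))
d1=S[1]-S[0]; d2=S[2]-S[1]; print("yaw",np.degrees(np.arctan2(d1[1],d1[0])),np.degrees(np.arctan2(d2[0],-d2[1])))
T=ray(f([[72,30],[550,61],[467,488],[38,468]]),m,.022); print("tray",T.round(4),[np.linalg.norm(T[i]-T[i-1]).round(4) for i in range(4)],T.mean(0))
for a,b in ((0,3),(1,2)): d=T[b]-T[a]; print(np.degrees(np.arctan2(d[1],d[0])))
t=ray(g([[565,210],[335,204],[62,189]]),m,.115); print("tins",t.round(4))
K=ray(g([[770,93],[756,308],[60,22]]),m,.015); print("rack",K.round(4),np.degrees(np.arctan2(*(K[1]-K[0])[[1,0]])))
mt=camera_model("top"); im=cv2.imread("pics/top1.png")
cv2.imwrite("pics/t1.png",cv2.resize(im[190:290,200:320],None,fx=6,fy=6,interpolation=cv2.INTER_CUBIC))
```

```text
stop [[0.476  0.2991 0.022 ]
 [0.6742 0.3153 0.022 ]
 [0.6938 0.0932 0.022 ]] 0.19882600473230203 0.22298993163473096
yaw 4.685853667543744 5.0463627538580225
tray [[0.4561 0.0774 0.022 ]
 [0.4676 0.2602 0.022 ]
 [0.6455 0.253  0.022 ]
 [0.6365 0.0744 0.022 ]] [np.float64(0.1803), np.float64(0.1831), np.float64(0.178), np.float64(0.1789)] [0.55143907 0.16623889 0.022     ]
-0.9710263683162925
-2.294683498993032
tins [[ 0.4686 -0.1759  0.115 ]
 [ 0.4661 -0.2697  0.115 ]
 [ 0.4599 -0.3805  0.115 ]]
rack [[ 0.4313 -0.1015  0.015 ]
 [ 0.5385 -0.112   0.015 ]
 [ 0.398  -0.4368  0.015 ]] -5.559647105852121
```

View pics/t1.png

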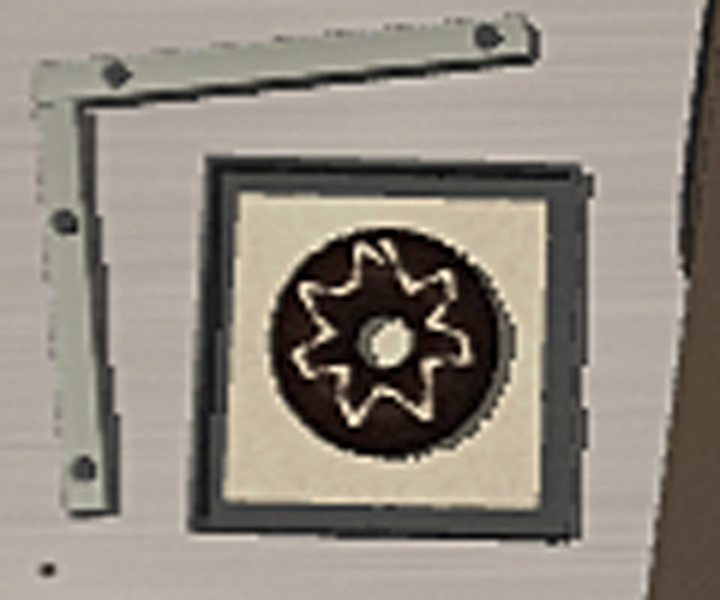

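Both views agree, and the bar lengths of 199 and 223 mm check out. The stop origin is at about (0.674, 0.315), yaw 4.9°. Push 1 goes toward the far bar, with both open fingers on the near side.

```bash
cat >> h.py <<'E'
O=np.array([.6742,.3153]); s=np.radians(4.87); Rs=np.array([[np.cos(s),-np.sin(s)],[np.sin(s),np.cos(s)]])
def W(xs,ys,z): return list(O+Rs@[xs,ys])+[z]
def rep(tag=""):
    o=observe(); p=Rs.T@(o["tool_pos"][:2]-O); f=o["ft_force"]; fs=Rs.T@f[:2]
    print(tag,"t%.2f"%o["time"],"stop-frame",p.round(4),"z%.4f"%o["tool_pos"][2],"F",fs.round(1),f[2].round(1),flush=True); return fs,p,o
E
python3 - <<'E'
from h import *
r=[180,0,90+4.87]
move_ptp(W(-.268,-.138,.07),r)
movel(W(-.268,-.138,.011),velocity=.1); rep("down")
movel(W(-.236,-.138,.011),velocity=.08); rep()
movel(W(-.215,-.138,.011),velocity=.06); rep()
movel(W(-.197,-.138,.011),velocity=.06); f,p,o=rep()
x=-.197
cv2.imwrite("pics/w2.png",get_image("wrist")[:,:,::-1])
cv2.imwrite("pics/t2.png",cv2.resize(get_image("top")[180:300,190:330,::-1],None,fx=5,fy=5,interpolation=cv2.INTER_CUBIC))
E
```

```text
down t5.10 stop-frame [-0.2677 -0.138 ] z0.0113 F [ 0.3 -0.3] -0.1
 t5.65 stop-frame [-0.2362 -0.1381] z0.0110 F [-0.5 -0.3] -0.6
 t6.15 stop-frame [-0.215 -0.138] z0.0109 F [-1.  -0.3] -0.5
 t6.60 stop-frame [-0.1968 -0.138 ] z0.0109 F [-0.7  0.5] -0.3
```

View pics/w2.png

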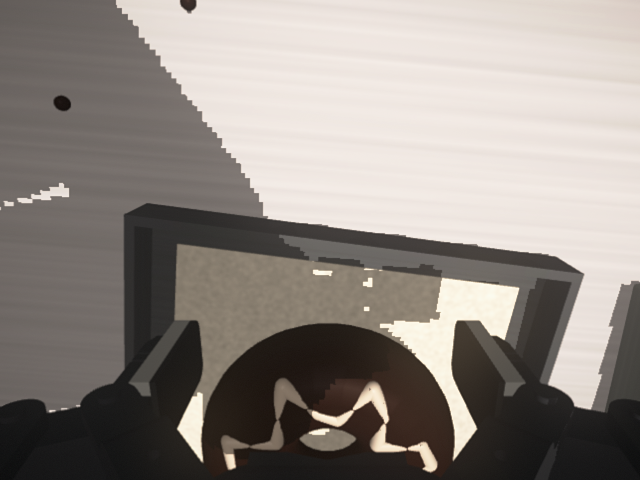

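View pics/t2.png

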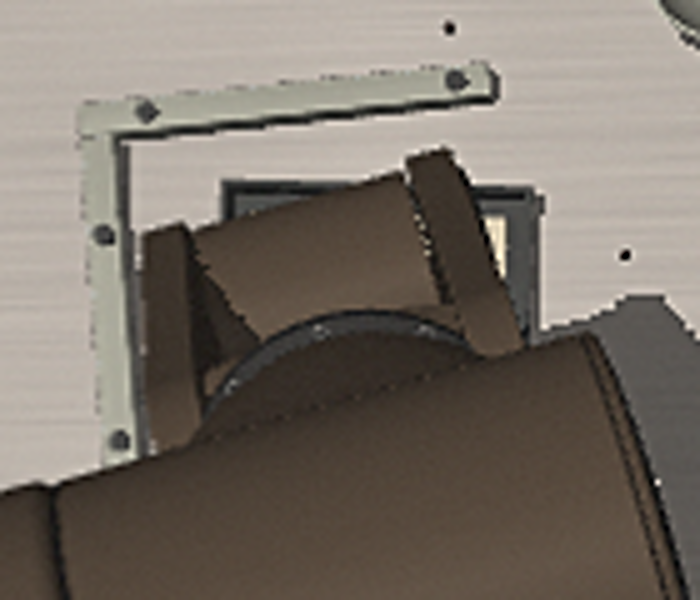

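Run:
```python
from h import *
m=camera_model("wrist"); o=rep()
for z in (.0,.022):
  P=ray([[148,204],[557,257],[125,213],[582,272],[200,320],[455,320],[150,390],[505,390],[328,440]],m,z)
  print(z,(Rs.T@(P[:,:2]-O).T).T.round(4).tolist())
# project TCP-frame points: fingers at tip ahead 8mm etc
from scipy.spatial.transform import Rotation as Ro
T=Ro.from_euler('xyz',o[2]["orientation"],degrees=True).as_matrix()
for tz in (.008,-.005,-.018): print(tz,proj([o[2]["tool_pos"]+T@[sx*.0425,sy*.011,tz] for sx in(-1,1) for sy in(-1,1)],m).round(0).tolist())
```

```text
t6.70 stop-frame [-0.1974 -0.1381] z0.0109 F [ 0.4 -0.2] -0.6
0.0 [[-0.2354, -0.2147], [-0.2114, -0.0352], [-0.2314, -0.2251], [-0.2042, -0.0227], [-0.1804, -0.1971], [-0.1804, -0.078], [-0.1422, -0.2251], [-0.1422, -0.05], [-0.1123, -0.1373]]
0.022 [[-0.2398, -0.2054], [-0.2187, -0.0476], [-0.2364, -0.2145], [-0.2125, -0.0367], [-0.1915, -0.1899], [-0.1915, -0.0853], [-0.1579, -0.2145], [-0.1579, -0.0606], [-0.1317, -0.1373]]
0.008 [[230.0, 266.0], [233.0, 311.0], [423.0, 266.0], [420.0, 311.0]]
-0.005 [[223.0, 276.0], [227.0, 324.0], [429.0, 276.0], [426.0, 324.0]]
-0.018 [[215.0, 288.0], [220.0, 340.0], [437.0, 288.0], [433.0, 340.0]]
```

The tray hasn't moved and there was no contact force: the open fingertips stand higher than expected and passed over the rim. I'll back off, shut the gripper and check where the shut tips are.

Run:
```python
from h import *
movel(W(-.197,-.138,.075),velocity=.15); rep()
movel(W(-.265,-.138,.075),velocity=.15)
close_gripper(30); rep()
cv2.imwrite("pics/w3.png",get_image("wrist")[:,:,::-1])
cv2.imwrite("pics/s3.png",cv2.resize(get_image("side")[60:300,150:450,::-1],None,fx=2.5,fy=2.5,interpolation=cv2.INTER_CUBIC))
print(observe()["finger_gap"])
```

```text
t7.28 stop-frame [-0.1972 -0.138 ] z0.0748 F [-0.1  0.5] -0.7
 t8.64 stop-frame [-0.265 -0.138] z0.0750 F [0.  0.4] -0.7
0.00033353233370265545
```

View pics/w3.png

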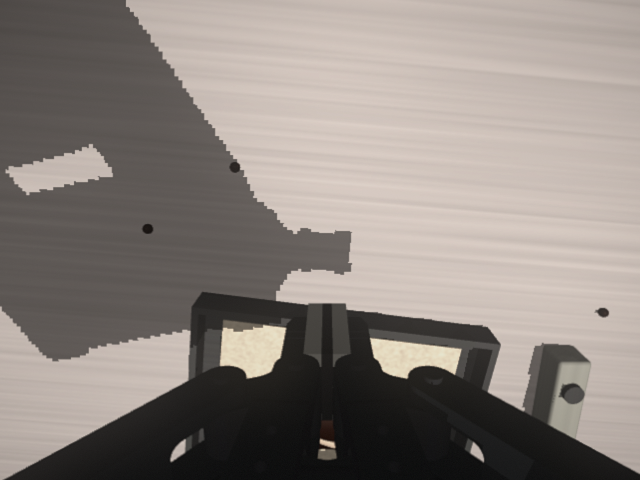

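View pics/s3.png

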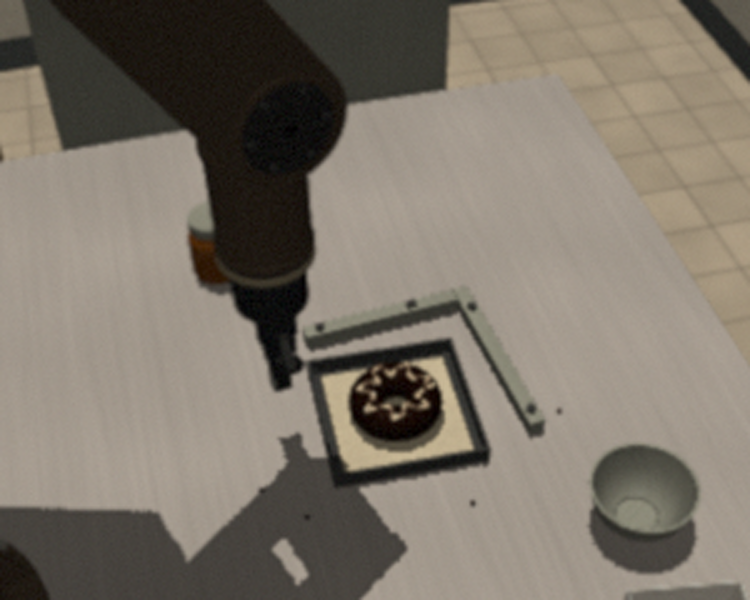

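Run:
```python
from h import *
m=camera_model("side"); o=observe(); p=o["tool_pos"]
print(p)
for dz in (-.06,-.04,-.02,-.008,0,.02,.04): q=proj([p+[0,0,dz]],m)[0]; print(dz,q.round(1),((q-[150,60])*2.5).round(0))
im=cv2.imread("pics/s3.png")
cv2.imwrite("pics/s3z.png",cv2.resize(im[240:420,200:380],None,fx=3,fy=3))
mw=camera_model("wrist")
print(proj([p+[0,0,dz] for dz in (-.008,.0,.02,.04)],mw).round(0))
```

```text
[0.42186015 0.15529011 0.07500497]
-0.06 [264.8 234.2] [287. 435.]
-0.04 [264.2 229.7] [286. 424.]
-0.02 [263.7 225.1] [284. 413.]
-0.008 [263.3 222.2] [283. 406.]
0 [263.1 220.3] [283. 401.]
0.02 [262.5 215.5] [281. 389.]
0.04 [261.9 210.5] [280. 376.]
[[326. 289.]
 [326. 296.]
 [326. 317.]
 [326. 343.]]
```

View pics/s3z.png

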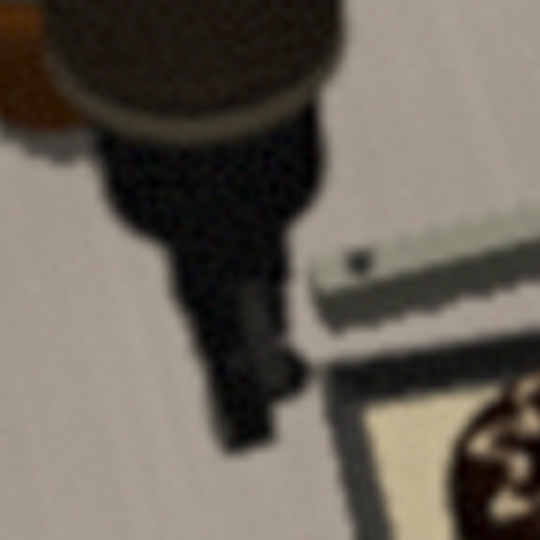

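The side view puts the shut tips about 20 mm above where the TCP figure implies. A gentle guarded touch on the clear table will settle it.

Run:
```python
from h import *
movel(W(-.265,-.138,.014),velocity=.12); f,p,o=rep(); b=o["ft_force"][2]
z=.014
while z>-.012:
    z-=.0015
    try: movel(W(-.265,-.138,z),velocity=.03)
    except PlanningError as e: print(e); break
    o=observe(); d=o["ft_force"][2]-b; print("%.4f %.4f %.2f t%.2f"%(z,o["tool_pos"][2],d,o["time"]))
    if d>2.5: break
cv2.imwrite("pics/s4.png",cv2.resize(get_image("side")[120:240,200:350,::-1],None,fx=5,fy=5,interpolation=cv2.INTER_CUBIC))
```

```text
t9.40 stop-frame [-0.2649 -0.138 ] z0.0142 F [-0.1 -0. ] 0.6
0.0125 0.0130 -1.04 t9.65
0.0110 0.0111 -0.75 t9.90
0.0095 0.0094 0.13 t10.15
0.0080 0.0079 -0.22 t10.40
0.0065 0.0064 -0.58 t10.65
0.0050 0.0049 -1.28 t10.90
0.0035 0.0034 -0.59 t11.15
0.0020 0.0019 -1.05 t11.40
0.0005 0.0004 -0.71 t11.65
-0.0010 -0.0011 -0.62 t11.90
-0.0025 -0.0026 -0.51 t12.15
-0.0040 -0.0041 -0.66 t12.40
-0.0055 -0.0056 -1.26 t12.65
-0.0070 -0.0071 -0.71 t12.90
-0.0085 -0.0086 -0.29 t13.15
-0.0100 -0.0101 -0.71 t13.40
-0.0115 -0.0116 -1.09 t13.65
-0.0130 -0.0131 -0.83 t13.90
```

View pics/s4.png

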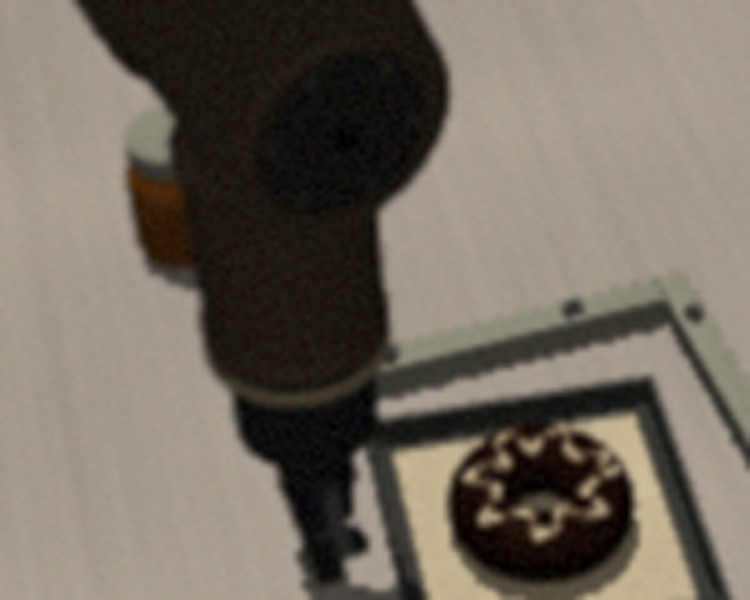

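Run:
```python
from h import *
m=camera_model("side"); o=observe(); p=o["tool_pos"].copy()
for z in (0,.005,.01,.015,.02): q=proj([[p[0],p[1],z]],m)[0]; print(z,((q-[200,120])*5).round(0))
im=get_image("side")[:,:,::-1]
cv2.imwrite("pics/s5.png",cv2.resize(im[205:260,240:300],None,fx=10,fy=10,interpolation=cv2.INTER_CUBIC))
for z in (0,.005,.01,.015,.02): q=proj([[p[0],p[1],z]],m)[0]; print(z,((q-[240,205])*10).round(0))
```

```text
0 [326. 588.]
0.005 [325. 582.]
0.01 [324. 577.]
0.015 [324. 571.]
0.02 [323. 565.]
0 [252. 325.]
0.005 [250. 314.]
0.01 [249. 303.]
0.015 [248. 292.]
0.02 [246. 281.]
```

View pics/s5.png

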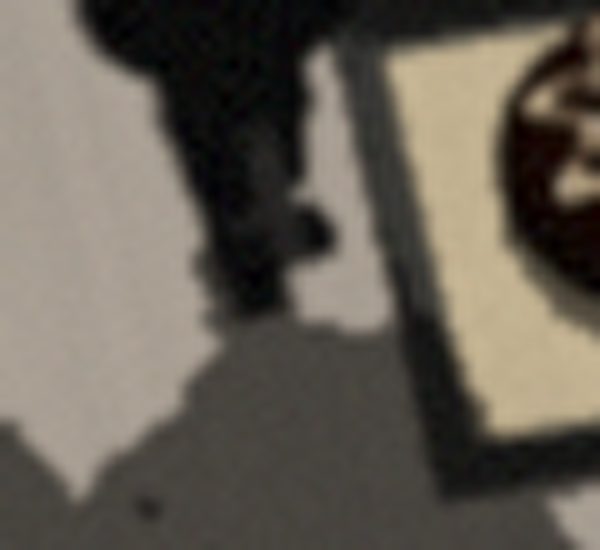

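The touch test confirms it: the real shut tips are about 20 mm behind the reported TCP, at roughly 7 mm height now. I'll push at this height with the fingers shut, slightly right of centre so the tray squares up.

Run:
```python
from h import *
z=-.013; y=-.150
movel(W(-.255,y,z),velocity=.08); rep()
movel(W(-.225,y,z),velocity=.08); rep()
movel(W(-.202,y,z),velocity=.07); rep()
x=-.202
while x<-.183:
    x+=.0015; movel(W(x,y,z),velocity=.03); f,p,o=rep()
    if f[0]<-8: break
cv2.imwrite("pics/w6.png",get_image("wrist")[:,:,::-1])
cv2.imwrite("pics/s6.png",cv2.resize(get_image("side")[150:270,230:380,::-1],None,fx=5,fy=5,interpolation=cv2.INTER_CUBIC))
```

```text
t14.34 stop-frame [-0.2545 -0.1505] z-0.0130 F [0.1 0.5] 0.3
 t14.87 stop-frame [-0.2251 -0.15  ] z-0.0131 F [-0.1  0.1] 0.3
 t15.34 stop-frame [-0.2015 -0.15  ] z-0.0130 F [-0.5 -0.4] 0.3
 t15.59 stop-frame [-0.2006 -0.15  ] z-0.0130 F [-0.3  0.8] 0.0
 t15.84 stop-frame [-0.1991 -0.15  ] z-0.0130 F [-1.4 -0.7] 0.5
 t16.09 stop-frame [-0.1986 -0.1502] z-0.0131 F [-5.7 -0.7] 2.4
 t16.34 stop-frame [-0.1982 -0.1504] z-0.0133 F [-8.3 -2.8] 6.1
```

View pics/s6.png

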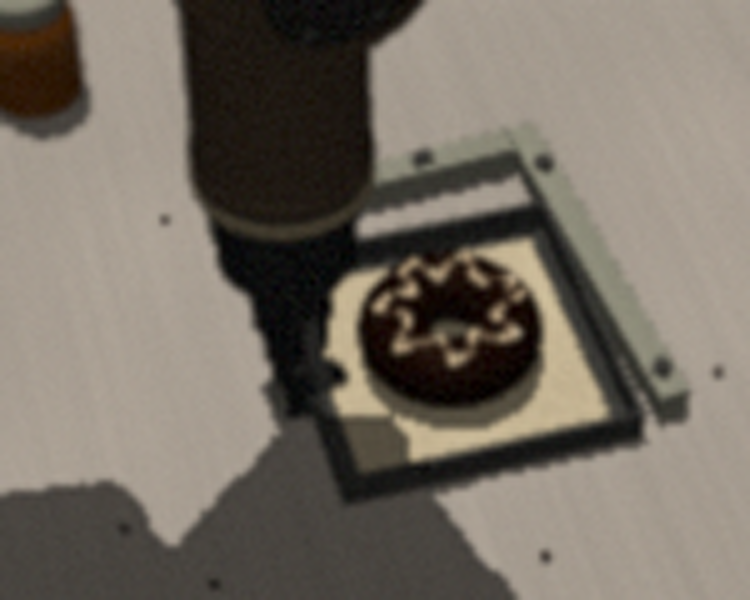

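The tray's left end touches the far bar and its right end is still slightly open. I'll push near its right end to square it.

Run:
```python
from h import *
z=-.0125; y=-.195
movel(W(-.225,-.150,z),velocity=.1)
movel(W(-.225,y,z),velocity=.12); rep()
movel(W(-.204,y,z),velocity=.07); rep()
x=-.204
while x<-.183:
    x+=.0015; movel(W(x,y,z),velocity=.03); f,p,o=rep()
    if f[0]<-9: break
cv2.imwrite("pics/s7.png",cv2.resize(get_image("side")[150:270,230:380,::-1],None,fx=5,fy=5,interpolation=cv2.INTER_CUBIC))
```

```text
t17.41 stop-frame [-0.2245 -0.1951] z-0.0125 F [0.  1.1] -0.5
 t17.86 stop-frame [-0.2036 -0.1948] z-0.0126 F [0.3 0.2] -0.5
 t18.11 stop-frame [-0.2027 -0.195 ] z-0.0125 F [0.5 1. ] -0.4
 t18.36 stop-frame [-0.201 -0.195] z-0.0125 F [ 0.6 -0.1] -0.4
 t18.61 stop-frame [-0.1998 -0.1951] z-0.0126 F [-2.4 -1.2] 1.4
 t18.86 stop-frame [-0.198 -0.195] z-0.0126 F [-2.7 -1.5] 0.4
 t19.11 stop-frame [-0.1962 -0.195 ] z-0.0125 F [-0.5 -0.8] -0.1
 t19.36 stop-frame [-0.1947 -0.195 ] z-0.0125 F [-1.3 -1.1] 0.1
 t19.61 stop-frame [-0.1933 -0.195 ] z-0.0125 F [-2.1 -0.5] -0.7
 t19.86 stop-frame [-0.1918 -0.195 ] z-0.0125 F [-1.6 -1.3] -0.5
 t20.11 stop-frame [-0.1909 -0.1951] z-0.0126 F [-4.9 -1.9] 0.6
 t20.36 stop-frame [-0.1909 -0.195 ] z-0.0127 F [-10.3  -1. ] 6.6
```

View pics/s7.png

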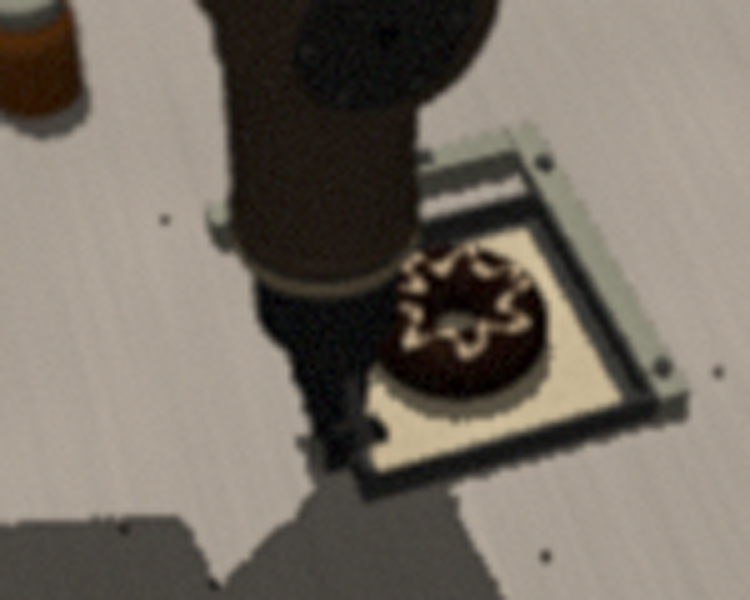

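The tray is flush with the far bar: contact came at TCP x = -0.191, as predicted. Now push 2, toward the left bar.

Run:
```python
from h import *
z=-.0125; x=-.075
movel(W(-.225,-.195,z),velocity=.12)
movel(W(-.225,-.195,.045),velocity=.2)
r=[180,0,4.87]
move_ptp(W(x,-.285,.045),r)
movel(W(x,-.285,z),velocity=.12); rep()
movel(W(x,-.240,z),velocity=.1); rep()
movel(W(x,-.203,z),velocity=.08); rep()
y=-.203
while y<-.180:
    y+=.0015; movel(W(x,y,z),velocity=.03); f,p,o=rep()
    if f[1]<-9: break
cv2.imwrite("pics/s8.png",cv2.resize(get_image("side")[150:270,230:380,::-1],None,fx=5,fy=5,interpolation=cv2.INTER_CUBIC))
```

```text
t23.25 stop-frame [-0.0749 -0.2849] z-0.0123 F [ 0.1 -0.8] 1.0
 t23.85 stop-frame [-0.075  -0.2395] z-0.0124 F [-0.2  0.1] -0.4
 t24.46 stop-frame [-0.0751 -0.2026] z-0.0125 F [ 0.3 -0.2] -0.4
 t24.71 stop-frame [-0.075  -0.2017] z-0.0125 F [0.6 0.3] -0.3
 t24.96 stop-frame [-0.075  -0.2001] z-0.0125 F [-0.5 -1. ] -0.2
 t25.21 stop-frame [-0.075  -0.1984] z-0.0125 F [ 0.6 -0.6] 0.2
 t25.46 stop-frame [-0.075  -0.1969] z-0.0125 F [-0.4 -0.3] 0.7
 t25.71 stop-frame [-0.075  -0.1953] z-0.0125 F [0.6 0.2] -0.2
 t25.96 stop-frame [-0.075 -0.194] z-0.0125 F [ 0. -1.] -0.5
 t26.21 stop-frame [-0.0757 -0.1934] z-0.0126 F [ -3.5 -11.7] 2.6
```

View pics/s8.png

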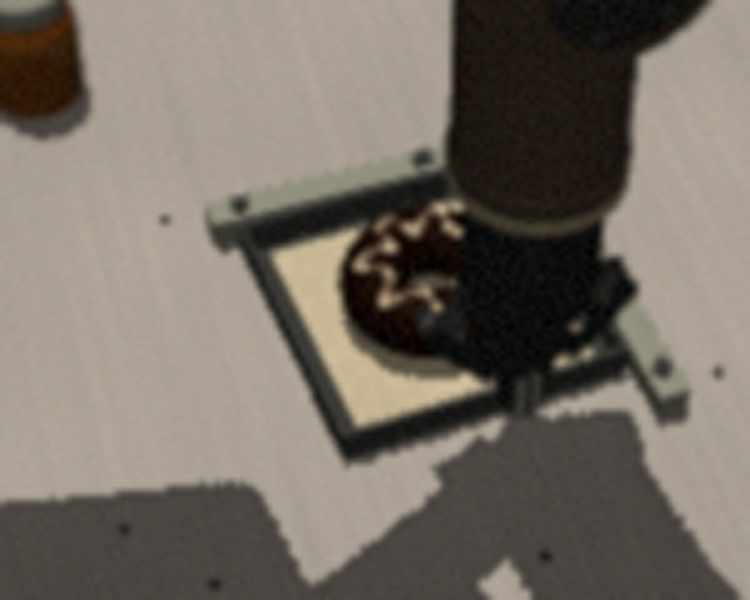

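The tray is against both bars in this view. Next I'll retreat, check it from above, and start with the left tin.

```bash
cat >> h.py <<'E'
RY=[180,0,-5.56]
TIN=dict(L=(.4686,-.1770),M=(.4657,-.2708),R=(.4592,-.3812))
def wz(n=12):
    a=[];t=[]
    for _ in range(n):
        pause(.03); o=observe(); a.append(o["ft_force"][2]); t.append(o["tau"])
    return np.mean(a),np.mean(t,0)
E
python3 - <<'E'
from h import *
movel(W(-.075,-.230,-.0125),velocity=.12)
movel(W(-.075,-.235,.13),velocity=.25)
gripper_open(); print("gap",observe()["finger_gap"])
x,y=TIN["L"]
move_ptp([x,y,.125],RY)
b,t=wz(8); print("base",b)
movel([x,y,.046],velocity=.12); rep()
cv2.imwrite("pics/t9.png",cv2.resize(get_image("top")[185:305,190:330,::-1],None,fx=5,fy=5,interpolation=cv2.INTER_CUBIC))
cv2.imwrite("pics/s9.png",cv2.resize(get_image("side")[240:440,220:420,::-1],None,fx=3,fy=3,interpolation=cv2.INTER_CUBIC))
cv2.imwrite("pics/w9.png",get_image("wrist")[:,:,::-1])
E
```

```text
gap 0.08562332460858475
base 0.11478120795618518
 t30.42 stop-frame [-0.2464 -0.4732] z0.0464 F [0.5 0.1] 0.0
```

View pics/t9.png

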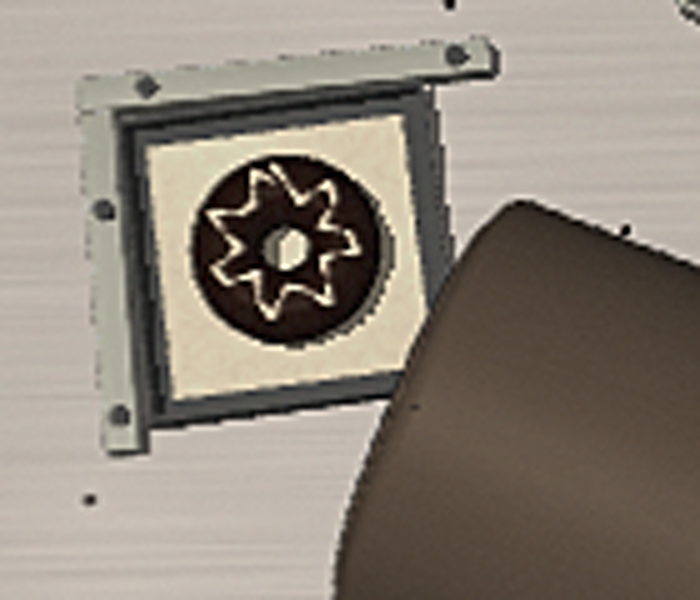

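View pics/s9.png

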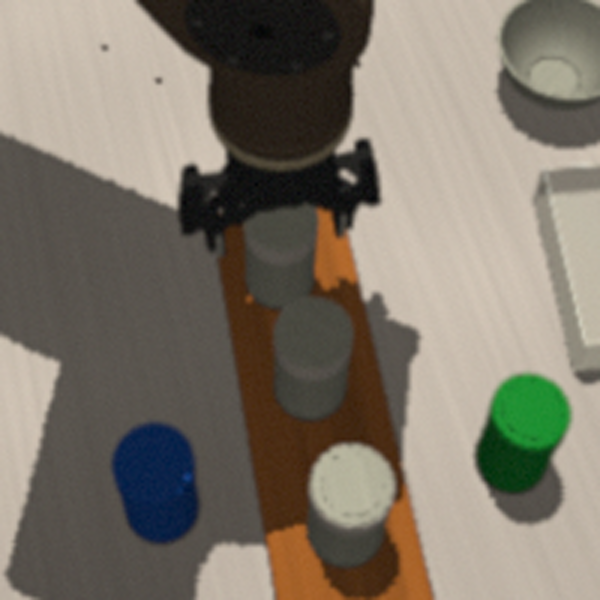

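View pics/w9.png

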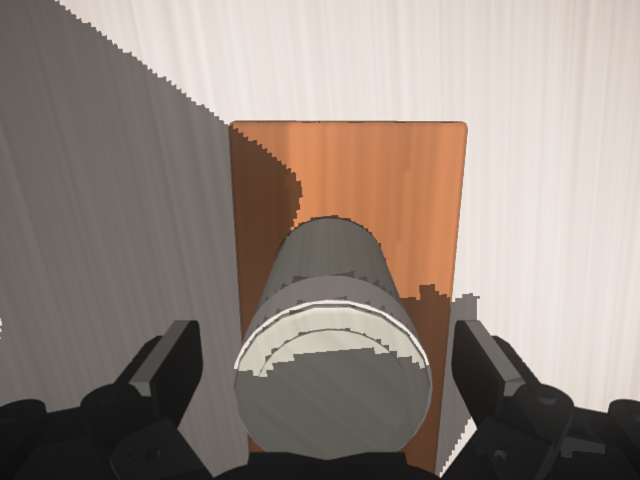

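From above, the tray is flush with both bars. The pads straddle the left tin below its lid with the gripper body clear. Gripping, hefting and setting it back.

```bash
cat >> h.py <<'E'
def heft(k,b,zg=.046,lift=.025):
    x,y=TIN[k]
    close_gripper(50); o=observe(); print("gap",o["finger_gap"])
    c=(o["tool_pos"][0],o["tool_pos"][1])
    movel([x,y,zg+lift],velocity=.08); pause(.15)
    f,t=wz(14); o=observe(); print(k,"t",o["time"],"z",o["tool_pos"][2],"dF",f-b,"kg~",(b-f)/9.81,"tau",t.round(2)[1:3],"gap",o["finger_gap"])
    return f
E
python3 - <<'E'
from h import *
m=camera_model("top"); print("cake now",ray([[290/5+190,248/5+185]],m,.046),"home",W(-.09,-.09,.046))
heft("L",.115)
cv2.imwrite("pics/s10.png",cv2.resize(get_image("side")[240:440,220:420,::-1],None,fx=3,fy=3,interpolation=cv2.INTER_CUBIC))
E
```

```text
cake now [[0.58320013 0.20934357 0.046     ]] home [np.float64(0.5921654808220213), np.float64(0.21798434009247109), 0.046]
gap 0.05393468906309243
L t 32.0417 z 0.07095133275673919 dF -6.141879448621669 kg~ 0.6260835319695891 tau [-80.38 -28.04] gap 0.05405531504740233
```

View pics/s10.png

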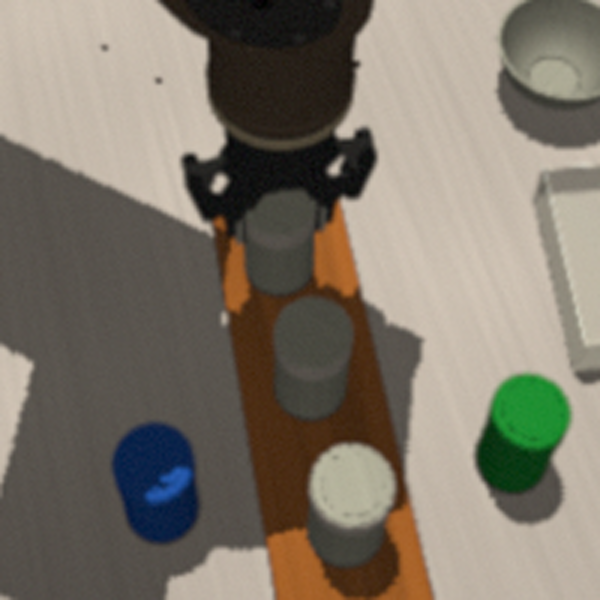

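The left tin was hefted at about 0.63 kg with 25 mm of clear lift. Setting it back, then on to the middle one.

Run:
```python
from h import *
x,y=TIN["L"]
movel([x,y,.0462],velocity=.06); rep("set"); gripper_open(); movel([x,y,.125],velocity=.2)
x,y=TIN["M"]
movel([x,y,.125],velocity=.2); b,_=wz(8); print("base",b)
movel([x,y,.046],velocity=.12)
heft("M",b)
cv2.imwrite("pics/s11.png",cv2.resize(get_image("side")[240:440,220:420,::-1],None,fx=3,fy=3,interpolation=cv2.INTER_CUBIC))
```

```text
set t32.66 stop-frame [-0.2459 -0.4733] z0.0459 F [2.6 1.3] 0.5
base 0.1970866168260053
gap 0.054003292934693636
M t 36.7917 z 0.07092408723593238 dF -2.593551209499948 kg~ 0.26437830881752783 tau [-84.44 -29.17] gap 0.053986532827970654
```

View pics/s11.png

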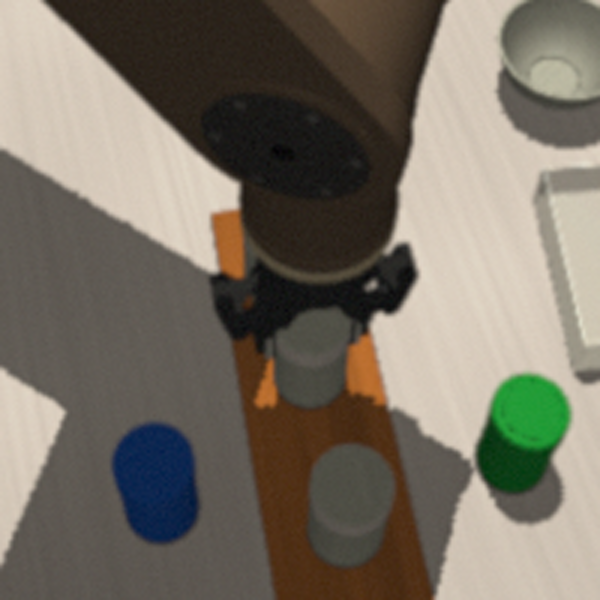

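The middle tin weighs about 0.26 kg and hangs clear of the board. Next, the right tin.

Run:
```python
from h import *
x,y=TIN["M"]
movel([x,y,.0462],velocity=.06); rep("set"); gripper_open(); movel([x,y,.125],velocity=.2)
x,y=TIN["R"]
movel([x,y,.125],velocity=.2); b,_=wz(8); print("base",b)
movel([x,y,.046],velocity=.12)
heft("R",b)
cv2.imwrite("pics/t12.png",cv2.resize(get_image("top")[185:305,190:330,::-1],None,fx=5,fy=5,interpolation=cv2.INTER_CUBIC))
cv2.imwrite("pics/s12.png",cv2.resize(get_image("side")[150:450,210:410,::-1],None,fx=2,fy=2,interpolation=cv2.INTER_CUBIC))
```

```text
set t37.41 stop-frame [-0.2564 -0.5668] z0.0461 F [4.4 1.3] 7.6
base -0.03482778816374012
gap 0.053868508451766405
R t 41.625 z 0.070925426470315 dF -3.824962539734684 kg~ 0.389904438301191 tau [-94.54 -32.69] gap 0.054248926078418615
```

View pics/t12.png

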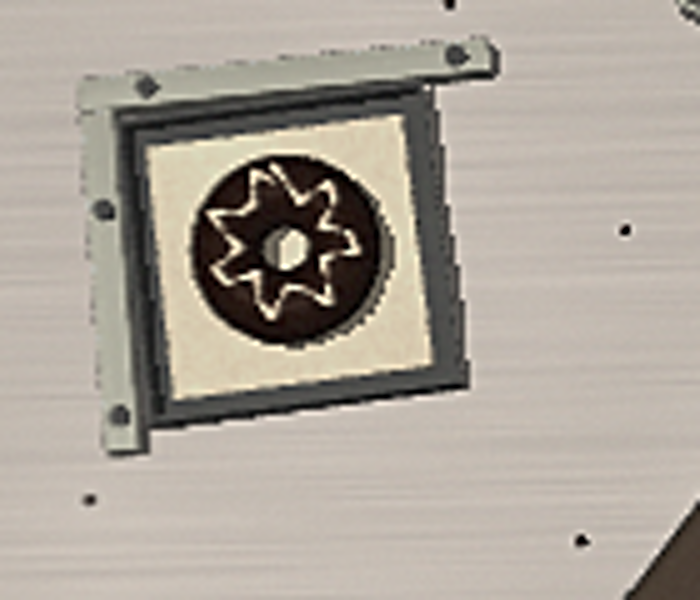

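View pics/s12.png

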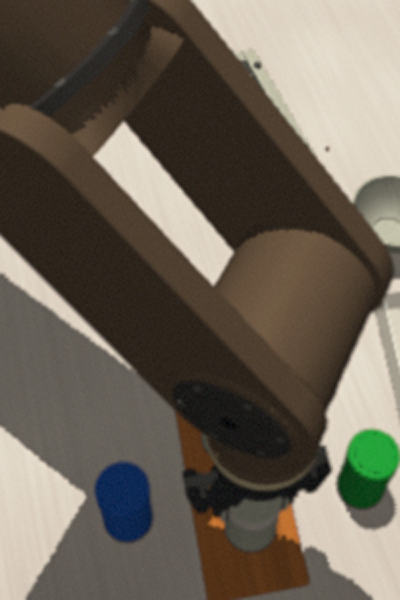

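The left tin (0.63 kg) is the heaviest, against 0.26 and 0.39 kg. I'll set the right one down and regrasp the left, measuring the tray centre from this clear view on the way.

Run:
```python
from h import *
m=camera_model("top")
P=ray(np.array([[122,118],[428,88],[467,385],[156,425]])/5.+[190-.4,185-.4],m,.022); print("tray",P.round(4).tolist(),P.mean(0),[np.linalg.norm(P[i]-P[i-1]).round(4) for i in range(4)])
Q=ray(np.array([[120,110],[150,450],[498,70]])/5.+[190-.4,185-.4],m,.022); print("stop corner",Q.round(4).tolist(), np.linalg.norm(Q[0]-Q[1]),np.linalg.norm(Q[0]-Q[2]))
x,y=TIN["R"]
movel([x,y,.0462],velocity=.06); rep("set"); gripper_open(); movel([x,y,.125],velocity=.2)
x,y=TIN["L"]
movel([x,y,.125],velocity=.3); movel([x,y,.06],velocity=.15)
cv2.imwrite("pics/w13.png",get_image("wrist")[:,:,::-1])
cv2.imwrite("pics/s13.png",cv2.resize(get_image("side")[240:460,220:420,::-1],None,fx=2.7,fy=2.7,interpolation=cv2.INTER_CUBIC))
print(observe()["time"])
```

```text
tray [[0.6688, 0.3095, 0.022], [0.6822, 0.1321, 0.022], [0.5076, 0.1126, 0.022], [0.4888, 0.2894, 0.022]] [0.58685625 0.21091777 0.022     ] [np.float64(0.1811), np.float64(0.1779), np.float64(0.1756), np.float64(0.1777)]
stop corner [[0.6736, 0.3107, 0.022], [0.4746, 0.2928, 0.022], [0.6919, 0.0914, 0.022]] 0.19979041755140023 0.22005141019634744
set t42.29 stop-frame [-0.2724 -0.6761] z0.0462 F [3.9 2.4] 7.9
44.7667
```

View pics/w13.png

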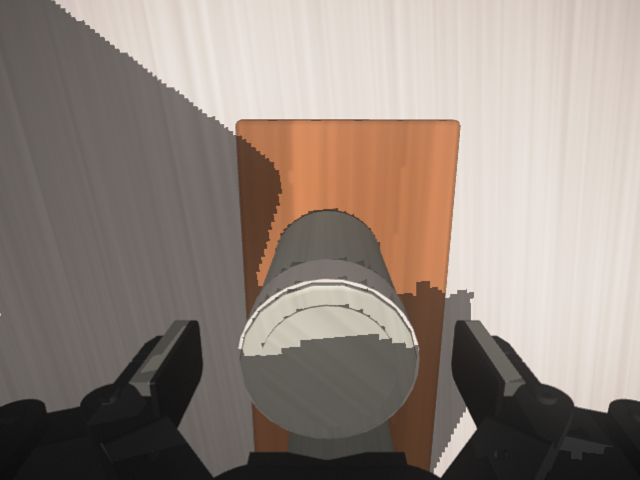

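View pics/s13.png

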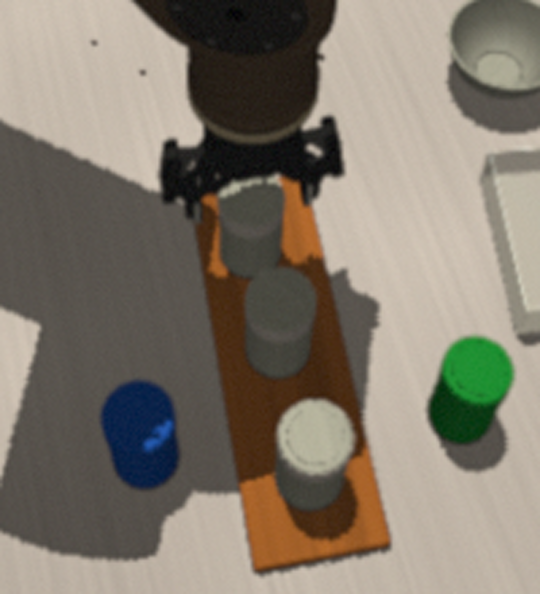

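Run:
```python
import cv2,numpy as np
im=cv2.imread("pics/t12.png")
cv2.imwrite("pics/t12z.png",cv2.resize(im[60:260,70:330],None,fx=3,fy=3,interpolation=cv2.INTER_NEAREST))
raw=im[2::5,2::5]; print(raw.shape)
g=raw.max(2); 
print("col at x=40:",g[10:40,40]); print("x=55",g[10:40,55]); print("x=75",g[10:40,75]); print("row 50:",g[50,15:45]); print("row 70:",g[70,15:45])
```

```text
(120, 140, 3)
col at x=40: [190 191 195 178 167 168 173 176 181 178  64  67  74  28  53  81  74  57
 239 224 218 217 217 217 216 217 218 222 229 242]
x=55 [197 172 171 162 166 170 174 195  59  66  74  23  52  82  76  61 237 224
 218 223 244  24  33 229 255  67  50  48  54  42]
x=75 [175 163 167 168 173 192  52  82  43  19  87  79  67 148 227 219 216 217
 217 216 215 217 216 214 212 215 217 220 227 232]
row 50: [187 191 153 171 181 175 175 175 181 124  68  81  48  33  77  73 109 217
 219 216 217 226 185  71  25  34  32  43  44  42]
row 70: [193 191 192 195 171 175 178 177 176 179 189  99  62  86  45  31  78  72
 140 222 222 217 216 217 216 217 216 217 217 216]
```

View pics/t12z.png

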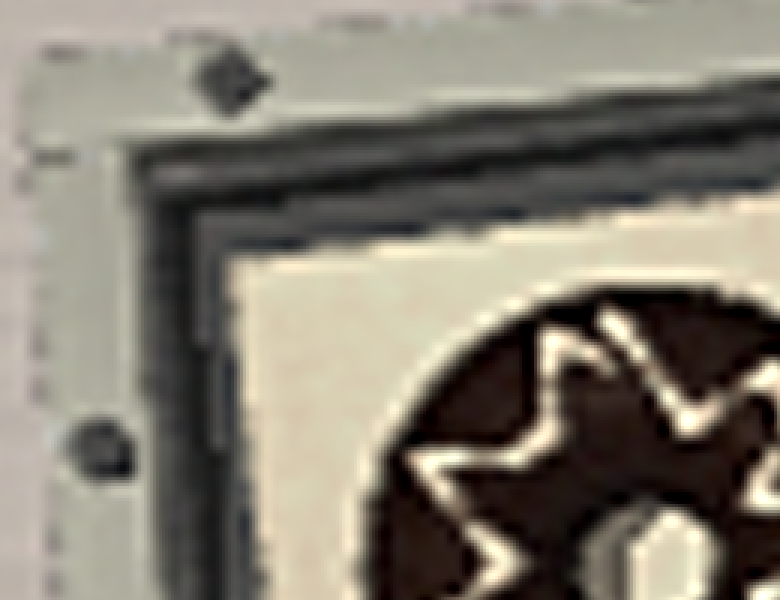

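Run:
```python
import cv2
g=cv2.imread("pics/top1.png").max(2)
for c in (245,255,265,275): print("col",c,"rim",g[212:232,c].tolist(),"bar",g[190:212,c].tolist())
for r in (240,255): print("row",r,g[r,205:250].tolist())
im=cv2.imread("pics/t12.png")[2::5,2::5].max(2)
for c in (35,45,55,65,75): print("now col",c+190,[int(v) for v in im[8:32,c]], "near", [int(v) for v in im[70:88,c]])
for r in (40,50,60,70): print("now row",r+185,[int(v) for v in im[r,15:40]],[int(v) for v in im[r,80:100]])
```

```text
col 245 rim [184, 180, 178, 197, 66, 32, 28, 78, 67, 60, 109, 215, 205, 202, 200, 202, 200, 200, 200, 201] bar [182, 177, 175, 177, 180, 181, 157, 156, 150, 153, 156, 159, 179, 52, 34, 189, 183, 177, 170, 177, 176, 180]
col 255 rim [184, 185, 180, 197, 98, 58, 15, 74, 71, 64, 91, 218, 205, 202, 201, 203, 209, 231, 26, 16] bar [179, 177, 176, 183, 185, 154, 159, 149, 153, 155, 160, 180, 48, 30, 199, 182, 178, 177, 175, 177, 179, 180]
col 265 rim [185, 186, 183, 195, 132, 57, 17, 64, 74, 69, 50, 222, 206, 201, 205, 229, 5, 12, 68, 157] bar [178, 178, 177, 190, 158, 158, 149, 154, 157, 160, 176, 47, 30, 200, 190, 178, 181, 176, 178, 182, 182, 184]
col 275 rim [184, 182, 181, 191, 168, 67, 13, 49, 77, 72, 58, 162, 205, 200, 201, 199, 198, 206, 223, 62] bar [176, 177, 186, 161, 162, 149, 155, 155, 159, 177, 46, 28, 201, 189, 181, 178, 177, 178, 179, 182, 180, 182]
row 240 [178, 178, 180, 163, 160, 163, 161, 160, 161, 165, 80, 67, 70, 175, 184, 179, 179, 178, 180, 181, 180, 182, 182, 181, 182, 181, 187, 168, 89, 38, 33, 31, 66, 93, 198, 204, 201, 202, 202, 208, 227, 68, 18, 31, 23]
row 255
[... 1492 characters left out ...]
 203, 201, 201, 201, 200]
now row 235 [187, 191, 153, 171, 181, 175, 175, 175, 181, 124, 68, 81, 48, 33, 77, 73, 109, 217, 219, 216, 217, 226, 185, 71, 25] [221, 219, 226, 185, 74, 75, 80, 79, 78, 98, 81, 217, 206, 203, 201, 200, 199, 200, 200, 201]
now row 245 [195, 196, 199, 156, 176, 182, 177, 174, 177, 193, 106, 56, 83, 55, 36, 31, 67, 137, 220, 222, 217, 216, 214, 218, 221] [217, 217, 217, 220, 238, 76, 70, 78, 79, 78, 67, 88, 71, 202, 197, 194, 193, 194, 194, 192]
now row 255 [193, 191, 192, 195, 171, 175, 178, 177, 176, 179, 189, 99, 62, 86, 45, 31, 78, 72, 140, 222, 222, 217, 216, 217, 216] [217, 213, 215, 215, 218, 228, 129, 70, 76, 77, 81, 84, 78, 211, 200, 196, 196, 195, 196, 195]
```

The three tins stand in place. The top view leaves a possible 2–3 mm dark line at the bars, at its resolution limit, so I'll take one close wrist look at the tray before the final grasp.

Run:
```python
from h import *
import pickle
x,y=TIN["L"]
movel([x,y,.13],velocity=.25)
move_ptp([.60,.20,.22],[180,0,4.87]); pause(.1)
m=camera_model("wrist"); im=get_image("wrist")[:,:,::-1]; print(observe()["time"],observe()["tool_pos"])
cv2.imwrite("pics/w14.png",im); pickle.dump(m,open("m14.pkl","wb"))
```

```text
46.8667 [0.60001976 0.19876059 0.21976636]
```

View pics/w14.png

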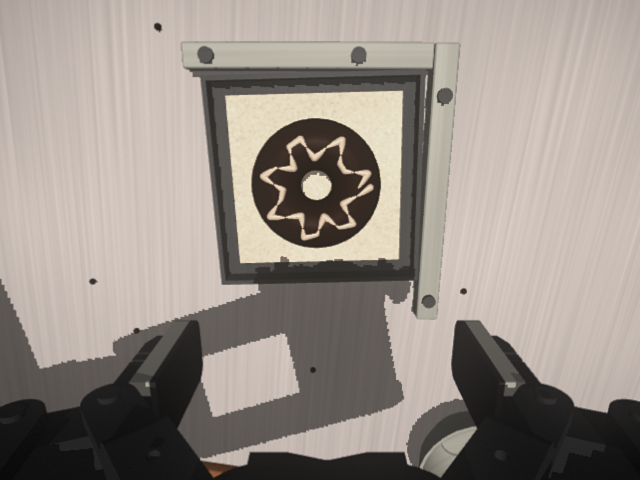

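Run:
```python
import cv2
im=cv2.imread("pics/w14.png")
cv2.imwrite("pics/w14a.png",cv2.resize(im[35:165,330:470],None,fx=5.5,fy=4.6,interpolation=cv2.INTER_NEAREST)[:600,:800])
cv2.imwrite("pics/w14b.png",cv2.resize(im[35:330,175:470],None,fx=2,fy=2,interpolation=cv2.INTER_CUBIC))
```

```text
(no output)
```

View pics/w14a.png

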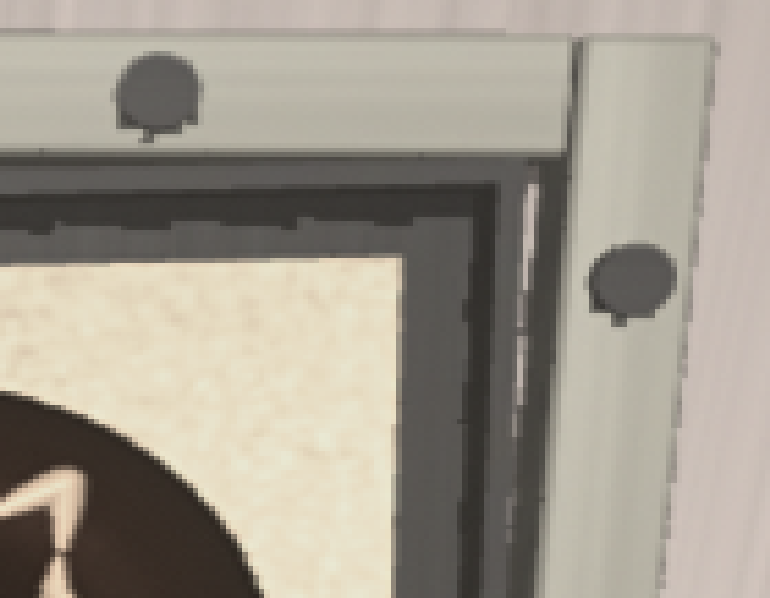

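View pics/w14b.png

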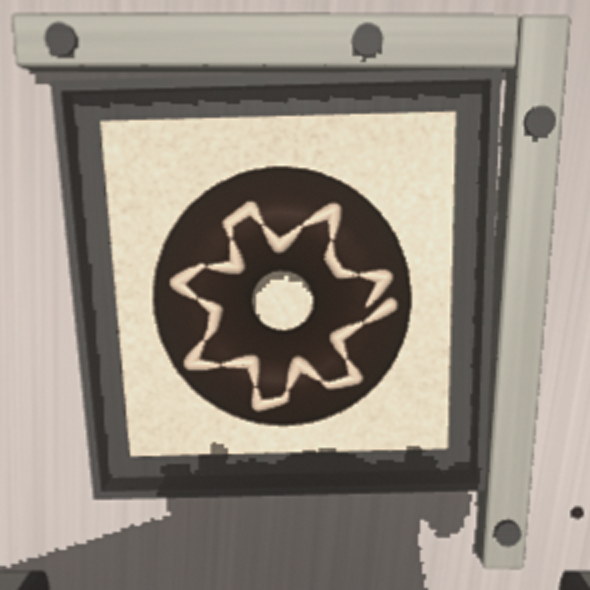

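The tray's far-left corner is a few mm off the far bar: the y push turned it slightly. I'll measure how much.

Run:
```python
from h import *
import pickle
m=pickle.load(open("m14.pkl","rb"))
f=lambda a:np.array(a,float)/2+[175-.25,35-.25]
# stop inner edges (top), from w14b: left bar lower edge, far bar left edge
S=ray(f([[517,65],[18,68],[486,566]]),m,.022); print("stops",S.round(4).tolist(),np.linalg.norm(S[0]-S[1]),np.linalg.norm(S[0]-S[2]))
a=S[0]-S[1]; b=S[2]-S[0]
y1=np.arctan2(a[1],a[0]); y2=np.arctan2(b[0],-b[1]); print("yaw",np.degrees([y1,y2]))
yy=(y1+y2)/2; R=np.array([[np.cos(yy),-np.sin(yy)],[np.sin(yy),np.cos(yy)]])
T=ray(f([[500,72],[478,490],[97,497],[53,86]]),m,.022); L=(T[:,:2]-S[0,:2])@R
print("tray in stop",L.round(4).tolist(),L.mean(0),[np.linalg.norm(L[i]-L[i-1]).round(4) for i in range(4)])
C=ray(f([[282,296]]),m,.04)[:, :2]; print("cake",C,(C-S[0,:2])@R)
# parchment corners on tray floor ~2mm
F=ray(f([[456,112],[448,449],[130,457],[101,121]]),m,.003); L2=(F[:,:2]-S[0,:2])@R; print("paper",L2.round(4).tolist(),L2.mean(0))
```

```text
stops [[0.675, 0.3158, 0.022], [0.4769, 0.2982, 0.022], [0.6946, 0.0968, 0.022]] 0.1988751221945632 0.21992096206399805
yaw [5.08663353 5.09568997]
tray in stop [[-0.0066, -0.0026], [-0.0059, -0.1814], [-0.1812, -0.1839], [-0.1855, -0.0068]] [-0.09479196 -0.09365666] [np.float64(0.1789), np.float64(0.1788), np.float64(0.1754), np.float64(0.1771)]
cake [[0.58900484 0.21889102]] [[-0.09428662 -0.08890859]]
paper [[-0.0203, -0.0167], [-0.0172, -0.1679], [-0.1688, -0.1711], [-0.1715, -0.0194]] [-0.09444774 -0.09377294]
```

The tray sits about 4.7 and 3.7 mm short of home, so it's too close to the tolerance to leave. There is time for a quick centred re-push on each side before the final grasp.

```bash
cat > h2.py <<'E'
from h import *
import h
h.O=np.array([.675,.3158]); s=np.radians(5.09); h.s=s; h.Rs=np.array([[np.cos(s),-np.sin(s)],[np.sin(s),np.cos(s)]])
E
python3 - <<'E'
from h2 import *
z=-.0125
close_gripper(30)
move_ptp(W(-.214,-.085,.035),[180,0,95.09])
movel(W(-.214,-.085,z),velocity=.15); rep()
movel(W(-.197,-.085,z),velocity=.08)
x=-.197
while x<-.184:
    x+=.0015; movel(W(x,-.085,z),velocity=.05); f,p,o=rep()
    if f[0]<-10: break
E
```

```text
t49.48 stop-frame [-0.2139 -0.0851] z-0.0124 F [0.3 0.1] -0.8
 t50.10 stop-frame [-0.1956 -0.085 ] z-0.0124 F [0.9 0.1] -0.7
 t50.35 stop-frame [-0.194 -0.085] z-0.0125 F [-0.8 -0.4] 0.5
 t50.60 stop-frame [-0.1937 -0.0851] z-0.0127 F [-5.6  0.3] 2.3
 t50.85 stop-frame [-0.1936 -0.0853] z-0.0129 F [-11.3   3.1] 6.3
```

Run:
```python
from h2 import *
cv2.imwrite("pics/s15.png",cv2.resize(get_image("side")[165:260,250:380,::-1],None,fx=6,fy=6,interpolation=cv2.INTER_CUBIC))
cv2.imwrite("pics/t15.png",cv2.resize(get_image("top")[190:290,195:305,::-1],None,fx=6,fy=6,interpolation=cv2.INTER_CUBIC))
```

```text
(no output)
```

View pics/s15.png

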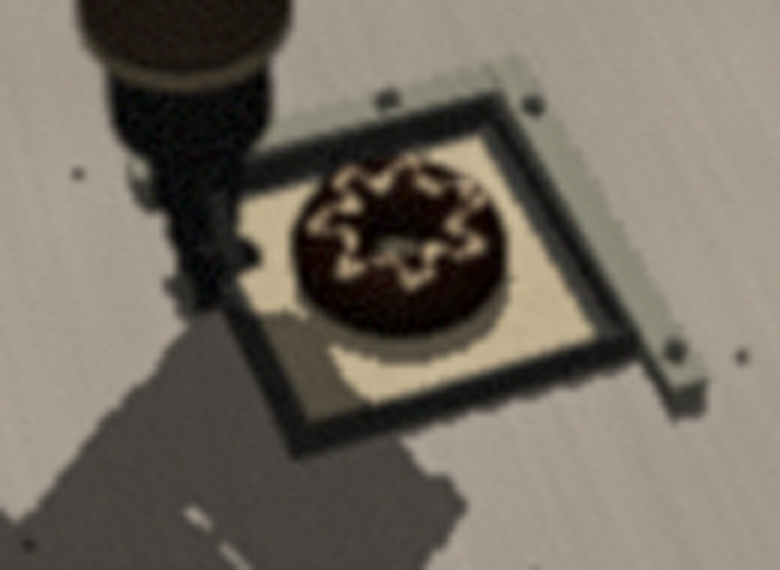

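View pics/t15.png

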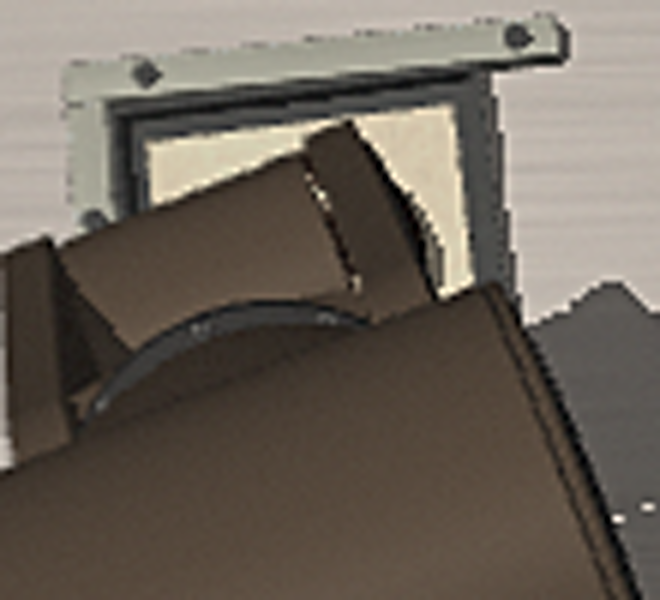

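The right end touches but the left end is still slightly open. I'll push at the left end for leverage.

Run:
```python
from h2 import *
z=-.0125
movel(W(-.206,-.085,z),velocity=.1)
movel(W(-.206,-.035,z),velocity=.15)
movel(W(-.1955,-.035,z),velocity=.08); rep()
x=-.1955
while x<-.184:
    x+=.0017; movel(W(x,-.035,z),velocity=.05); f,p,o=rep()
    if f[0]<-10: break
```

```text
t52.02 stop-frame [-0.1948 -0.0356] z-0.0125 F [ 0.2 -0.1] -0.1
 t52.27 stop-frame [-0.1938 -0.0352] z-0.0125 F [-0.  0.] 0.1
 t52.52 stop-frame [-0.1923 -0.035 ] z-0.0126 F [-1.6  0.7] 0.1
 t52.77 stop-frame [-0.1912 -0.0351] z-0.0127 F [-4.9  2.2] 1.2
 t53.02 stop-frame [-0.1912 -0.0354] z-0.0128 F [-12.9   3.5] 6.2
```

Run:
```python
from h2 import *
z=-.0125; xx=-.098
movel(W(-.206,-.035,z),velocity=.15)
movel(W(-.206,-.05,.04),velocity=.25)
move_ptp(W(xx,-.222,.04),[180,0,5.09])
movel(W(xx,-.218,z),velocity=.15); rep()
movel(W(xx,-.198,z),velocity=.1)
y=-.198
while y<-.184:
    y+=.0017; movel(W(xx,y,z),velocity=.05); f,p,o=rep()
    if f[1]<-10: break
cv2.imwrite("pics/s16.png",cv2.resize(get_image("side")[165:260,250:380,::-1],None,fx=6,fy=6,interpolation=cv2.INTER_CUBIC))
```

```text
t55.33 stop-frame [-0.0982 -0.2176] z-0.0125 F [-0.5 -0.4] -0.1
 t55.92 stop-frame [-0.0979 -0.1965] z-0.0124 F [ 0.8 -0.3] 0.2
 t56.17 stop-frame [-0.098  -0.1947] z-0.0125 F [ 0.  -0.6] 0.5
 t56.42 stop-frame [-0.098  -0.1928] z-0.0125 F [ 0.  -0.3] 0.5
 t56.67 stop-frame [-0.098  -0.1915] z-0.0125 F [ 0.3 -6.7] 1.6
 t56.92 stop-frame [-0.098  -0.1912] z-0.0125 F [ -0.3 -23.2] 1.5
```

View pics/s16.png

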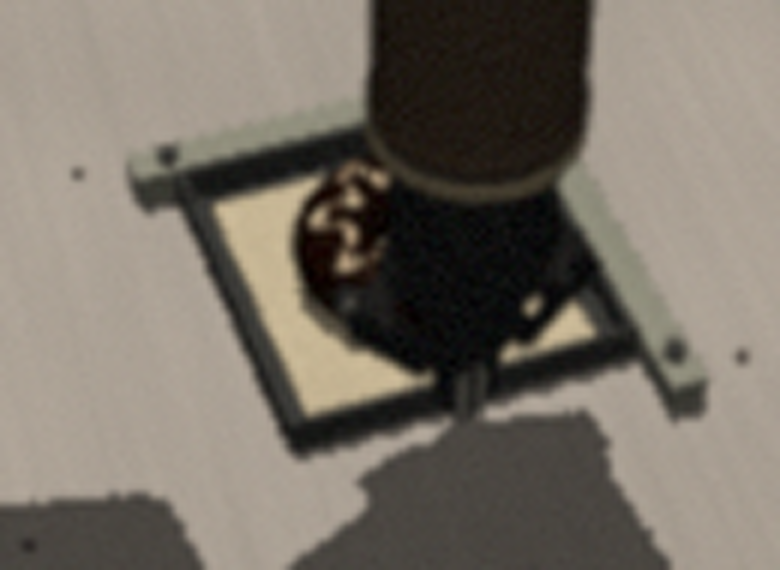

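Both contacts now read -0.191, i.e. home on both sides. Now the final grasp of the left (heaviest) tin and the carry.

Run:
```python
from h2 import *
movel(W(-.098,-.21,-.0125),velocity=.12)
movel(W(-.098,-.25,.08),velocity=.25)
gripper_open()
x,y=TIN["L"]
move_ptp([x,y,.11],RY)
movel([x,y,.046],velocity=.12)
close_gripper(60); print(observe()["time"],observe()["finger_gap"])
movel([x,y,.165],velocity=.2)
movel([.593,.217,.178],velocity=.3)
o=observe(); print(o["time"],o["tool_pos"],o["ft_force"],o["finger_gap"])
cv2.imwrite("pics/s17.png",cv2.resize(get_image("side")[130:450,180:480,::-1],None,fx=1.8,fy=1.8,interpolation=cv2.INTER_CUBIC))
cv2.imwrite("pics/t17.png",cv2.resize(get_image("top")[130:330,180:500,::-1],None,fx=2.4,fy=2.4,interpolation=cv2.INTER_CUBIC))
```

```text
60.775 0.05405501800839399
63.0417 [0.59251546 0.21569716 0.17772639] [ 0.18077736 -0.18934669 -6.57352139] 0.05408730164893784
```

View pics/s17.png

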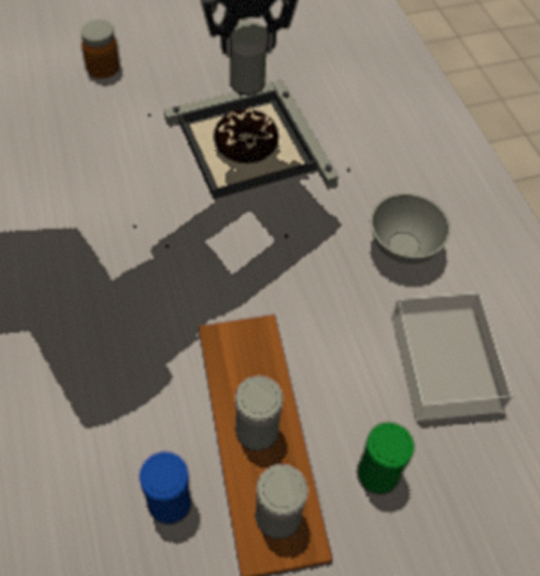

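View pics/t17.png

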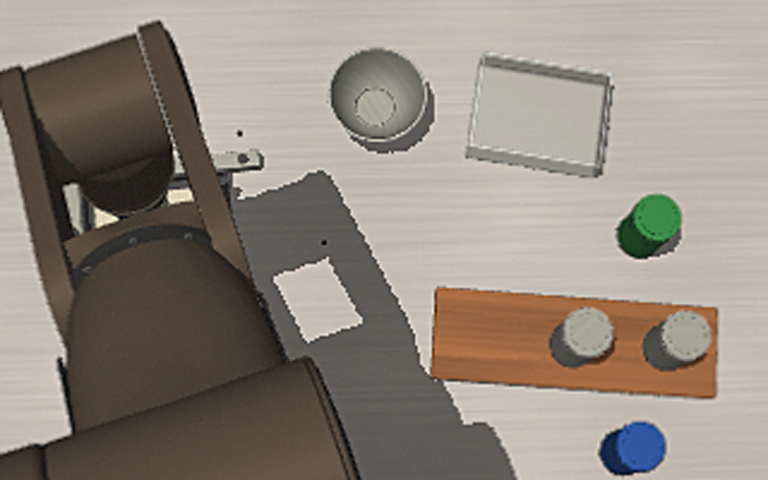

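Run:
```python
from h import *
m=camera_model("side")
th=np.linspace(0,2*np.pi,60)
for z in (.136,.146,.156):
    q=(proj(np.c_[.593+.028*np.cos(th),.217+.028*np.sin(th),th*0+z],m)-[180,130])*1.8
    print("base z",z,"bottom row",q[:,1].max().round(1),"cols",q[:,0].min().round(1),q[:,0].max().round(1))
im=cv2.imread("pics/s17.png")
cv2.imwrite("pics/s17z.png",cv2.resize(im[0:210,150:350],None,fx=2.8,fy=2.8,interpolation=cv2.INTER_CUBIC))
o=observe(); print(o["time"],o["tool_pos"],o["joint_velocities"].round(2))
```

```text
base z 0.136 bottom row 98.4 cols 228.7 264.8
base z 0.146 bottom row 93.6 cols 228.7 265.1
base z 0.156 bottom row 88.8 cols 228.7 265.3
63.1417 [0.5927762  0.21572182 0.17802744] [ 0.14  0.04 -0.38  0.22  0.02  0.1 ]
```

View pics/s17z.png

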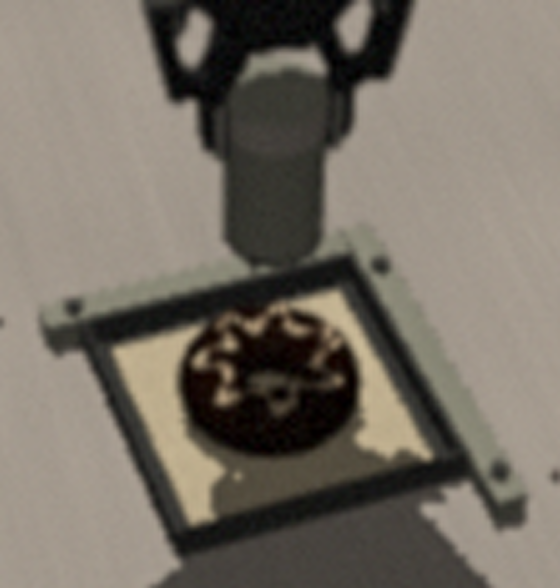

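The measured base row is 94.6, which gives a base height of about 0.144 m, or 98 mm above the cake. The columns match as well, so I'm handing in.

Run:
```python
from plant import *
pause(.2); o=observe(); print(o["time"],o["tool_pos"],o["finger_gap"],o["ft_force"]); close_job()
```

```text
63.3417 [0.59303515 0.21641138 0.1781496 ] 0.05385312577847033 [ 0.51311091 -0.25910053 -5.50391084]
the job is handed in; nothing more can be done
```

The job is handed in at 63.3 s: the tray is against both stops and the heaviest tin is held over the cake. One part was done out of order: the tray was not fully seated until after the three tins had been hefted.

- **Tins:** I hefted left, middle and right in turn, each by 25 mm. They weighed about 0.63, 0.26 and 0.39 kg, and each went back in its place. The left one is the heaviest. The other two stood on the board in the last pictures.
- **Final hold:** In the side view the left tin is upright over the middle of the cake. Its base measured about 98 mm above the cake, with the grip steady.
- **Out of order:** I took the tray for home before the hefts. A close look after them showed it still about 4.7 mm short in x and 3.7 mm in y. I re-pushed both sides before the final grasp, and there was no time left to heft the tins again.
- **Tray now:** Each side met solid contact where a tray at home should be. The last side view shows no gap, but I did not measure it again close up after the re-push.
- **Gripper figures disagreed:** The real fingertips sit about 28 mm farther back than the figures given (shut, about 20 mm behind the reported TCP). Because of this, my first push, with the fingers open, passed over the rim without touching the tray. I corrected for it from the side view and a guarded descent, and used that for all later heights.

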